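# Close the squat transport canister to the slip of its torque handle

## Task

Close the short, wide transport canister: turn the bar handle on its cap clockwise (seen from above) until the cap is fully home and the handle slips, then stop within an eighth of a turn of slipping and let go, leaving the cap tight. Leave the tall, narrow canister alone.

Things in the scene. Friction and masses are not known exactly. Their poses are not given: they have to be found in the camera images.
- squat_grip (a point): Where to grip the handle of the short canister (white pot 84 mm wide, bolted down; fluted grey cap 90 mm wide, top at z = 87 mm): on the turning axis, at z = 111 mm. The handle is a black bar on edge across the cap: 12 mm thick, 60 mm long, plus a rounded 6 mm nose; its top is 10 mm above this point. Turns with the bar: x along it to the nose, z up. Loose things beside it: at most 82 mm tall.
- squat_cap (a joint): Turn of the short canister's screw cap, rad, clockwise from above: starts at 0.1 to 0.6; at 1.0 it is home against a hard stop (the grey lug on its rim touches the white post that stands up from the pot). Turns easily (0.04 N m), stays where left.
- squat_handle (a joint): Turn of the bar relative to the cap, rad, clockwise from above; 0 at the start, nose above the cap's lug. Bar and cap turn as one until the cap is home; then at about 0.2 N m the bar slips smoothly over the standing cap and this grows by all further turning, with no end stop before 3 rad. Turning back loosens the cap at once.
- tall_nose (a point): Top of the nose end of the like black bar handle on the other, tall canister (white pot 54 mm wide, grey cap 60 mm, bar 50 mm long, its top at z = 176 mm), 25 mm from its turning axis. Leave it alone. The canisters stand 24 cm or more apart, one to the left, one to the right, either way round.

How it is judged (in metres and radians):
At the end, for the whole second after the job is handed in: The short canister's cap is home (squat_cap above 0.9 rad), its handle has slipped by 0.06 to 0.8 rad relative to the cap, both are at rest, and the tall canister's handle is within 12 mm of where it was (value of joint squat_cap above 0.9 rad and value of joint squat_handle between 0.06 and 0.8 rad and velocity of joint squat_handle between -0.05 and 0.05 rad/s and velocity of joint squat_cap between -0.05 and 0.05 rad/s and distance of tall_nose from where it was at the start of the episode below 0.012 m); the robot touches nothing.
It fails at once if the handle is turned on by more than 0.8 rad (an eighth of a turn) after it first slips (value of joint squat_handle above 0.8 rad).
It fails at once if the tall canister's handle is turned or moved (its nose by more than 12 mm) (distance of tall_nose from where it was at the start of the episode above 0.012 m).
It also fails if it takes over 42 s, if anything falls off the work surface, if the arm or the gripper's body presses on something with over 40 N, if the wrist force passes 120 N, or if a joint passes its speed limit or range.

## Robot

A 6-joint arm with a two-finger parallel gripper is mounted at the origin on a cart in front of the work surface, level with it; the furniture and walls round the work are solid. World frame = base frame: x ahead of the robot, y to its left, z up, the work surface at z = 0. Lengths are in mm, angles in rad, forces in N, time in s.
With the tool pointing down it reaches from about 350 to 775 mm from the base axis. Payload 7.3 kg.
Tool frame: the origin (TCP) lies at the very end of the fingers, on their centre line; the grasp point (between the pads) lies behind it (bot.grip_point_offset is the z of the grasp point in the tool frame, in mm); z points along the fingers, y is the line along which they close (so a half turn about z gives the same grasp; the last joint's range is limited). The gripper opens to 92 mm and grips with 3 to 60 N. Pads are 19 mm wide; open, the fingers measure 130 mm over their backs; the gripper's body (75 mm by 190 mm) begins 47 mm behind the grasp point.
Start: joints at [0.981, 0.342, 1.524, -0, 1.275, -0.146], TCP at [225.41, 474.168, 226.741] pointing down, gripper open.
Joint ranges: [-2.53, 2.53], [-0.77, 2.02], [0.04, 2.7], [-1, 4.14], [0.28, 2.66], [-3.11, 3.11]. Speed limits (rad/s): [2.57, 2.57, 3.14, 3.14, 3.14, 3.14].

## Interface

Orientations are given as [roll, pitch, yaw] about the fixed x, y, z axes, in that order (R = Rz(yaw) Ry(pitch) Rx(roll)).
In Python, from plant import bot gives the robot as it stands. The module is installed in compiled form; this text tells all that it offers.
- The arm moves only by the shell command python3 -m crank 'ROWS'. ROWS is JSON, a list that holds one entry, the list of rows, each a list of 5 numbers: the opening, from 0 (shut) to 1 (fully open), then the shift along the tool's x, y, z in cm, then the turn about the tool's z in degrees. In form: [[[claw, x, y, z, turn], ...]]. A call has exactly 10 rows; each row is the pose to reach, as a shift and turn from the pose commanded when the call began, along the tool's axes at that moment; what a row does not reach only later rows make up. A row lasts 1/10 s, in which the tool goes at most 50 mm and 8.59 degrees, less where a joint would pass 70% of its speed; a pose out of reach is approached as far as the arm can. A call with a gripper value outside its range is refused whole. The fingers move at their own pace and stop on an object; the grip force is fixed at half the most. Time passes only in rows, so rows that repeat a pose let the fingers close, or fill a call up. It gives the time, the measured TCP pose, the force, the opening and the grip force at its end, in the units of the state.
- bot.get_obs(): the state, without advancing time (a new reading comes with each control period).
- bot.capture(name): name is "side" or "top"; returns (picture, depth): 384x512x3 uint8, red, green, blue; 384x512 float32, mm along the optical axis (not along the pixel's ray), 0 where there is no reading.
- bot.calibration(name): a dict with "vertical_fov" (degrees; the focal length in pixels is half the picture's height over the tangent of half this angle, whatever the lens; pixels are square), "cx", "cy" (the principal point, pixels), "rvec" (rotation vector, rad) and "tvec" (3), from world to camera coordinates, as OpenCV has them. Camera axes: x right, y down, z forward; pixel columns grow to the right and rows downward; lengths in mm; the calibration is good to about 2 mm. A picture is of the moment at which its call begins. calibration takes no time and is no camera call.
- bot.close_job(): hands the job in; it is judged then, once.
The state is a dict: "time": time; "joint_positions": joint angles; "dq": joint speeds; "tau": joint torques, N m; "tool_pos": TCP position; "tcp_rot": TCP orientation; "contact_force": force on the tool from outside, world axes, zero at the start; "moment": the same for the moment, N m; "grip_width": finger opening in mm; "finger_force": force on a finger pad.
Only numpy, scipy, OpenCV 4.12 (cv2) and the standard library are available. Lean on these libraries where they do the work, as an engineer would, in place of code of your own. Each camera call takes 0.05 s, during which the arm holds its last target. There are 200 camera calls.

## Working session

There is one attempt and no reset: what is moved stays moved. The work goes in short steps, Python scripts to look and compute and a shell command to move; the robot and the scene stay as the last step left them, time stands still between calls to the robot, and variables do not carry over. Pictures are saved under pics/ and viewed, at most 10 in all, crops included, and the job is handed in when it is done.

```bash
mkdir -p pics
cat > h.py <<'E'
import numpy as np, cv2
from plant import bot
def cam(n):
    c=bot.calibration(n); f=192/np.tan(np.radians(c["vertical_fov"])/2)
    R=cv2.Rodrigues(np.array(c["rvec"],float))[0]; return f,c["cx"],c["cy"],R,np.array(c["tvec"],float).ravel(),c
def cast(n,uv,z):
    f,cx,cy,R,t,_=cam(n); uv=np.atleast_2d(uv).astype(float)
    d=np.c_[(uv[:,0]-cx)/f,(uv[:,1]-cy)/f,np.ones(len(uv))]@R; o=-R.T@t
    return o+d*((z-o[2])/d[:,2])[:,None]
def cloud(n,dep):
    f,cx,cy,R,t,_=cam(n); v,u=np.mgrid[:384,:512]
    p=np.stack([(u-cx)/f*dep,(v-cy)/f*dep,dep],-1); return (p-t)@R
E
python3 - <<'E'
from h import *
for n in("top","side"):
    im,d=bot.capture(n); cv2.imwrite(f"pics/{n}0.png",cv2.cvtColor(im,cv2.COLOR_RGB2BGR)); np.savez(f"{n}0.npz",im=im,d=d)
    print(n,cam(n)[5])
o=bot.get_obs(); print(o, bot.grip_point_offset)
E
```

```text
top {'vertical_fov': 57.357902044601815, 'cx': 258.4542794813229, 'cy': 191.40453329080344, 'rvec': array([ 2.14375264, -2.10452643,  0.22203631]), 'tvec': array([-14.41447104, 548.51053142, 927.59030335])}
side {'vertical_fov': 45.8264718481077, 'cx': 254.27942115972252, 'cy': 189.7498147736308, 'rvec': array([ 1.94344833, -0.44074662,  0.2950882 ]), 'tvec': array([-461.68980659,  246.81951227,  797.78806141])}
{'time': 0.1, 'joint_positions': array([ 9.81015223e-01,  3.42651057e-01,  1.52489313e+00,  3.38996708e-06,
        1.27542347e+00, -1.45977107e-01]), 'dq': array([ 0.00033808, -0.00028082, -0.00187882,  0.00134816,  0.00061819,
        0.00038804]), 'tau': array([ 1.92071093e-03, -4.32002628e+01, -2.44696069e+01,  7.20050535e-02,
        5.25848055e-02, -6.03579701e-05]), 'tool_pos': array([225.19065558, 473.85548775, 226.12540123]), 'tcp_rot': array([-3.14023274e+00, -2.03214779e-04,  2.69778753e+00]), 'contact_force': array([-0.89649472, -0.42619837,  0.13677611]), 'moment': array([0.01129167, 0.02706285, 0.00913924]), 'finger_force': 0.0, 'grip_width': 91.70965865434093} -18.8
```

View pics/top0.png

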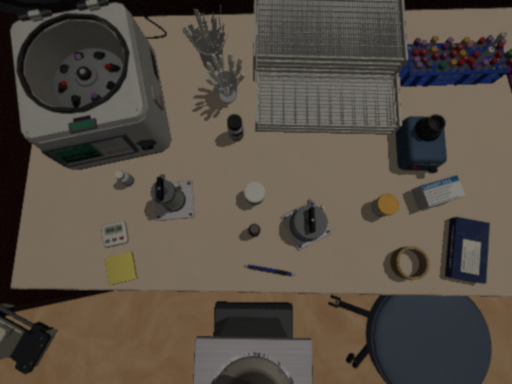

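View pics/side0.png

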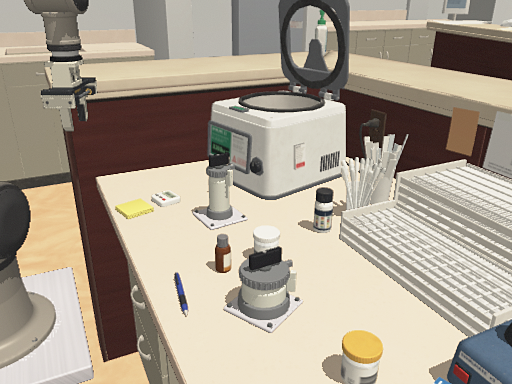

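The top view shows the squat canister near (309,223) with its bar around (311,218), and the tall one near (168,195). The gripper is at the far lower left. Next I'll measure the bar.

Run:
```python
from h import *
z=np.load("top0.npz"); im,d=z["im"],z["d"]
P=cloud("top",d); g=im.max(-1)
box=np.zeros(g.shape,bool); box[190:255,275:345]=1
for lo,hi,nm in((105,135,"bar"),(78,98,"cap")):
    m=box&(P[...,2]>lo)&(P[...,2]<hi)&(d>0)
    v,u=np.nonzero(m); print(nm,m.sum(),P[m].mean(0),P[m].std(0), u.mean(),v.mean())
m=box&(g<45); n,l,s,c=cv2.connectedComponentsWithStats(m.astype(np.uint8)); k=1+s[1:,4].argmax(); 
v,u=np.nonzero(l==k); q=cast("top",np.c_[u,v],121)[:,:2]; print(s[k]); print(cv2.minAreaRect(q.astype(np.float32)))
crop=np.hstack([cv2.resize(im[185:257,270:350],None,fx=5,fy=5,interpolation=cv2.INTER_CUBIC)])
s2=cv2.resize(np.load("side0.npz")["im"][235:330,220:310],None,fx=3.8,fy=3.8,interpolation=cv2.INTER_CUBIC)[:360]
cv2.imwrite("pics/crop0.png",cv2.cvtColor(np.hstack([crop,s2]),cv2.COLOR_RGB2BGR))
# side
S=np.load("side0.npz"); si=S["im"]; ms=np.zeros((384,512),bool); ms[240:275,240:290]=1
Q=cloud("side",S["d"]); m=ms&(si.max(-1)<50)&(Q[...,2]>95)&(Q[...,2]<130); A=Q[m]; print("side bar",len(A),A.min(0),A.max(0),A.mean(0))
w,V=np.linalg.eigh(np.cov(A[:,:2].T)); print(V[:,1],np.ptp(A[:,:2]@V[:,1]),(A[:,:2]@V[:,1]).min(),(A[:,:2]@V[:,1]).max())
```

```text
bar 140 [ 464.98730894 -142.16456536  118.96822284] [19.03027418  3.85676271  4.56636339] 311.85714285714283 219.47142857142856
cap 803 [ 463.7508334  -142.54265625   87.31552782] [24.70120331 24.86123486  2.15241429] 310.0473225404732 221.3387297633873
[303 207  13  28 270]
((462.2287292480469, -134.92112731933594), (69.06168365478516, 29.35556983947754), 3.1228432655334473)
side bar 409 [ 431.24437495 -154.89114893   95.035487  ] [ 493.49487067 -141.80431685  121.51569485] [ 460.14997975 -149.65908181  108.70580415]
[-0.9997407  -0.02277114] 62.245384034323706 -490.00994534128097 -427.76456130695726
```

View pics/crop0.png

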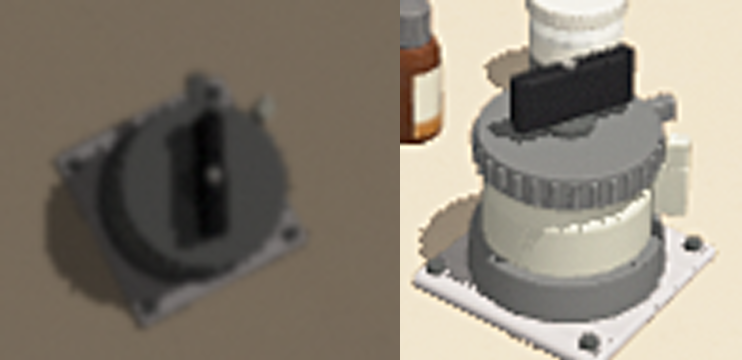

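```bash
python3 -m crank '[[[1,-2,-2,0,0],[1,-5,-5,0,0],[1,-8,-8,0,0],[1,-11,-11,0,0],[1,-14,-14,0,0],[1,-17,-17,0,0],[1,-20,-19.5,0,0],[1,-23,-22,0,0],[1,-25,-24,0,0],[1,-26,-25,0,0]]]' && python3 -m crank '[[[1,-2,-2,0,-2],[1,-5,-5,0,-5],[1,-8,-8,0,-8],[1,-11,-11,0,-12],[1,-14,-14,0,-16],[1,-17,-17,0,-20],[1,-19,-18.5,0,-23],[1,-20.5,-20,0,-25],[1,-21.5,-20.5,0,-26.5],[1,-21.8,-20.7,0,-26.5]]]'
python3 -c "
from h import *
o=bot.get_obs();print(o['time'],o['tool_pos'],o['tcp_rot'],o['joint_positions'],o['contact_force'],o['moment'])"
```

```text
time: 1.1
tool_pos: [353.3, 134.8, 226.6]
tcp_rot: [-3.141, -0.0, 2.695]
contact_force: [0.1, 0.8, -0.3]
grip_width: 92.0
finger_force: 0.0
time: 2.1
tool_pos: [461.1, -144.8, 226.1]
tcp_rot: [3.141, -0.001, -3.124]
contact_force: [-0.2, -0.6, 0.3]
grip_width: 91.8
finger_force: 0.0
2.1 [ 461.07894391 -144.7749006   226.14238729] [ 3.14118254e+00 -7.09422731e-04 -3.12405926e+00] [-4.63021413e-01  2.66678963e-01  1.63407539e+00  3.77465855e-05
  1.24165696e+00 -2.05136320e+00] [-0.22386507 -0.59755678  0.32831649] [ 0.00227734 -0.04831339  0.02499022]
```

```bash
python3 -m crank '[[[1,0,0,2,0],[1,0,0,4.5,0],[1,0,0,7,0],[1,0,0,9,0],[1,0,0,10.5,0],[1,0,0,11.5,0],[1,0,0,12.4,0],[1,0,0,13,0],[1,0,0,13.2,0],[1,0,0,13.2,0]]]'
python3 - <<'E'
from h import *
for n in("top","side"):
    im,_=bot.capture(n); c=im[130:300,230:400] if n=="top" else im[180:350,190:360]
    c=cv2.resize(c,(400,400),interpolation=cv2.INTER_CUBIC); a=c if n=="top" else np.hstack([a,c])
cv2.imwrite("pics/down.png",cv2.cvtColor(a,cv2.COLOR_RGB2BGR))
E
```

```text
time: 3.1
tool_pos: [461.0, -143.8, 94.8]
tcp_rot: [-3.142, 0.0, -3.123]
contact_force: [0.4, -0.2, 0.5]
grip_width: 91.6
finger_force: 0.0
```

View pics/down.png

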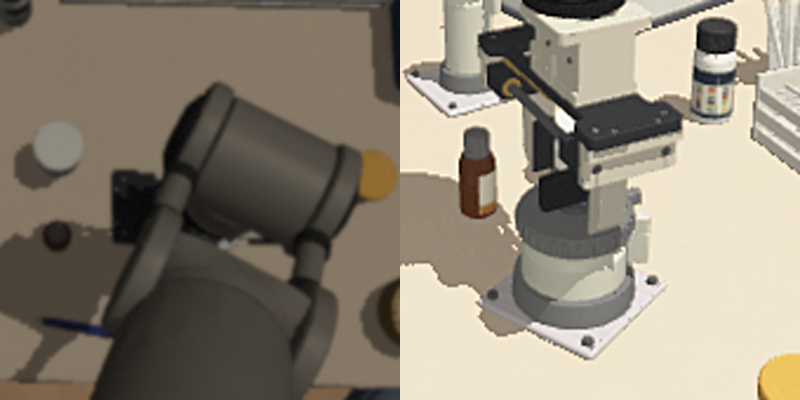

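The fingers straddle the bar (about (575,190) in the right half). The lug (635,195) and post (640,240) stay visible in the side view. Closing now.

```bash
python3 -m crank '[[[0.5,0,0,0,0],[0.3,0,0,0,0],[0.2,0,0,0,0],[0.1,0,0,0,0],[0,0,0,0,0],[0,0,0,0,0],[0,0,0,0,0],[0,0,0,0,0],[0,0,0,0,0],[0,0,0,0,0]]]'; python3 -c "
from h import *
o=bot.get_obs();print(o['contact_force'],o['moment'])"
```

```text
time: 4.2
tool_pos: [460.9, -143.8, 94.7]
tcp_rot: [3.141, -0.0, -3.123]
contact_force: [0.4, -0.6, 0.0]
grip_width: 16.5
finger_force: 0.0
[ 0.41289747 -0.59690459  0.04832801] [ 0.03257336 -0.00865805  0.03839924]
```

```bash
python3 -m crank '[[[0,0,0,0,0],[0,0,0,0,0],[0,0,0,0,0],[0,0,0,0,0],[0,0,0,0,0],[0,0,0,0,0],[0,0,0,0,0],[0,0,0,0,0],[0,0,0,0,0],[0,0,0,0,0]]]'; python3 -c "
from h import *
o=bot.get_obs();print(o['contact_force'],o['moment'])"
```

```text
time: 5.2
tool_pos: [460.8, -145.2, 94.8]
tcp_rot: [-3.139, 0.0, -3.123]
contact_force: [-1.1, -7.4, -1.0]
grip_width: 12.0
finger_force: 30.0
[-1.05117917 -7.41240066 -0.97816826] [-1.10730718  0.2650828  -0.01662204]
```

Gripped at 12.0 mm. There's a small −y side load, so I'll relieve it by shifting 1.5 mm and start turning.

```bash
python3 -m crank '[[[0,0,-0.1,0,0],[0,0,-0.15,0,0],[0,0,-0.15,0,3],[0,0,-0.15,0,6],[0,0,-0.15,0,9],[0,0,-0.15,0,12],[0,0,-0.15,0,15],[0,0,-0.15,0,18],[0,0,-0.15,0,20],[0,0,-0.15,0,20]]]'
cat > s.py <<'E'
from h import *
import sys
o=bot.get_obs();print(o['contact_force'],o['moment'],o['tcp_rot'][2])
im,_=bot.capture("side"); cv2.imwrite(sys.argv[1],cv2.cvtColor(cv2.resize(im[225:325,220:320],(500,500),interpolation=cv2.INTER_CUBIC),cv2.COLOR_RGB2BGR))
E
python3 s.py pics/t1.png
```

```text
time: 6.2
tool_pos: [461.0, -144.4, 94.7]
tcp_rot: [3.14, -0.0, 2.811]
contact_force: [0.0, 3.8, 2.7]
grip_width: 11.8
finger_force: 30.0
[0.01822446 3.8227266  2.74698559] [ 0.74096075 -0.12892939 -0.00250784] 2.8108388587444124
```

View pics/t1.png

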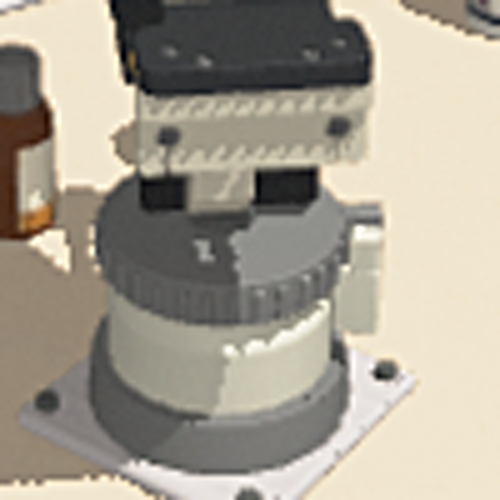

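The lug (365,213) has come round to just behind the post (362,235), so the cap is not home yet. I'll continue in small steps and watch the moment.

```bash
M='import plant;o=plant.bot.get_obs();print("M",o["moment"],o["tcp_rot"][2])'
python3 -m crank '[[[0,0,0,0,1],[0,0,0,0,2],[0,0,0,0,3],[0,0,0,0,4],[0,0,0,0,5],[0,0,0,0,5],[0,0,0,0,5],[0,0,0,0,5],[0,0,0,0,5],[0,0,0,0,5]]]'; python3 -c "$M"
python3 -m crank '[[[0,0,0,0,1],[0,0,0,0,2],[0,0,0,0,3],[0,0,0,0,4],[0,0,0,0,5],[0,0,0,0,5],[0,0,0,0,5],[0,0,0,0,5],[0,0,0,0,5],[0,0,0,0,5]]]'; python3 -c "$M"
python3 s.py pics/t2.png
```

```text
time: 7.25
tool_pos: [461.1, -144.3, 94.7]
tcp_rot: [3.14, -0.0, 2.724]
contact_force: [1.7, 7.3, 2.4]
grip_width: 11.6
finger_force: 30.0
M [ 1.1120538  -0.25564927 -0.00588719] 2.7240061967399067
time: 8.25
tool_pos: [461.2, -144.1, 94.8]
tcp_rot: [3.14, -0.001, 2.637]
contact_force: [2.2, 8.1, 1.3]
grip_width: 11.6
finger_force: 30.0
M [ 1.36108547 -0.41075064 -0.03653614] 2.636640192608389
[2.17135425 8.060943   1.33389496] [ 1.36108547 -0.41075064 -0.03653614] 2.636640192608389
```

View pics/t2.png

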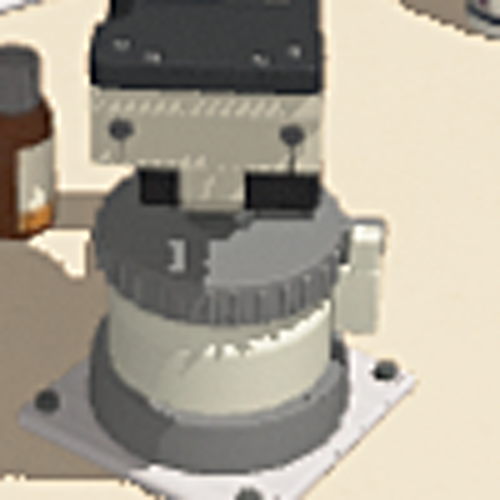

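```bash
M='import plant;o=plant.bot.get_obs();print("M",o["moment"],o["tcp_rot"][2])'
python3 -m crank '[[[0,0,0.1,0,1],[0,0,0.1,0,2],[0,0,0.1,0,3],[0,0,0.1,0,3.5],[0,0,0.1,0,4],[0,0,0.1,0,4.5],[0,0,0.1,0,5],[0,0,0.1,0,5.5],[0,0,0.1,0,6],[0,0,0.1,0,6.5]]]'; python3 -c "$M"
python3 -m crank '[[[0,0,0,0,0.5],[0,0,0,0,1],[0,0,0,0,1.5],[0,0,0,0,2],[0,0,0,0,2.5],[0,0,0,0,3],[0,0,0,0,3.5],[0,0,0,0,4],[0,0,0,0,4.5],[0,0,0,0,5]]]'; python3 -c "$M"
python3 s.py pics/t3.png
```

```text
time: 9.3
tool_pos: [461.4, -143.8, 94.7]
tcp_rot: [3.141, -0.001, 2.522]
contact_force: [0.4, 7.4, 2.6]
grip_width: 11.6
finger_force: 30.0
M [ 1.17390642 -0.1450176   0.18566307] 2.522460994321383
time: 10.3
tool_pos: [461.5, -143.6, 94.7]
tcp_rot: [3.14, -0.001, 2.435]
contact_force: [2.2, 7.2, 2.6]
grip_width: 11.9
finger_force: 30.0
M [ 1.307338   -0.26067117  0.24772118] 2.4351454168119693
[2.15918887 7.24545321 2.62361037] [ 1.307338   -0.26067117  0.24772118] 2.4351454168119693
```

View pics/t3.png

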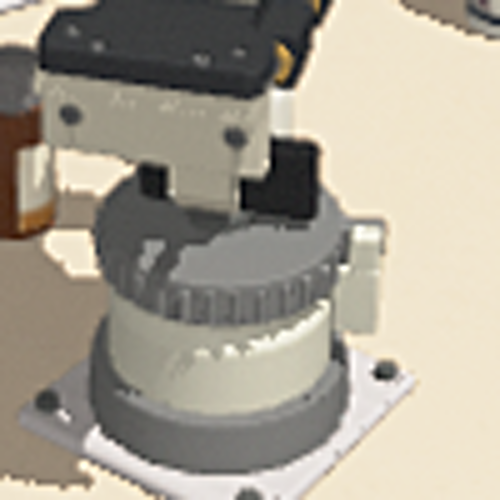

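The moment rose from about 0 to 0.19 and then 0.25 N·m, so the cap reached home between 30° and 36.5° and has slipped about 0.1–0.2 rad. The lug rests against the post (355,228). I'll add about 10° and then release.

```bash
M='import plant;o=plant.bot.get_obs();print("M",o["moment"],o["tcp_rot"][2])'
python3 -m crank '[[[0,0,0.05,0,1],[0,0,0.05,0,2],[0,0,0.05,0,3],[0,0,0.05,0,4],[0,0,0.05,0,5],[0,0,0.05,0,6],[0,0,0.05,0,7],[0,0,0.05,0,8],[0,0,0.05,0,9],[0,0,0.05,0,10]]]'; python3 -c "$M"
python3 -m crank '[[[0.3,0,0,0,0],[0.4,0,0,0,0],[0.5,0,0,0,0],[0.6,0,0,0,0],[0.7,0,0,0,0],[0.8,0,0,0,0],[0.9,0,0,0,0],[0.9,0,0,0,0],[0.9,0,0,0,0],[0.9,0,0,0,0]]]'; python3 -c "$M"
```

```text
time: 11.35
tool_pos: [461.9, -143.3, 94.7]
tcp_rot: [3.14, -0.001, 2.26]
contact_force: [1.4, 7.8, 2.2]
grip_width: 11.9
finger_force: 30.0
M [ 1.26136028 -0.33621855  0.1751764 ] 2.260269133318324
time: 12.35
tool_pos: [461.7, -144.0, 94.7]
tcp_rot: [3.141, 0.0, 2.261]
contact_force: [-0.9, -0.6, -0.1]
grip_width: 82.0
finger_force: 0.0
M [-0.0249288  -0.05023813  0.02006936] 2.2614997551957945
```

Released. Next I'll lift straight up, move aside along −x, and check the bar against the lug.

```bash
python3 -m crank '[[[0.9,0,0,-1,0],[0.9,0,0,-3,0],[0.9,0,0,-5,0],[0.9,0,0,-8,0],[0.9,0,0,-11,0],[0.9,0,0,-13,0],[0.9,0,0,-15,0],[0.9,0,0,-16,0],[0.9,0,0,-16,0],[0.9,0,0,-16,0]]]' && python3 -m crank '[[[0.9,0,-1,0,0],[0.9,0,-4,0,0],[0.9,0,-8,0,0],[0.9,0,-12,0,0],[0.9,0,-16,0,0],[0.9,0,-19,0,0],[0.9,0,-21,0,0],[0.9,0,-22,0,0],[0.9,0,-22,0,0],[0.9,0,-22,0,0]]]'
python3 - <<'E'
from h import *
im,d=bot.capture("top"); si,D=bot.capture("side")
P=cloud("top",d); box=np.zeros(d.shape,bool); box[190:255,275:345]=1
A=P[box&(P[...,2]>105)&(P[...,2]<135)]; 
w,V=np.linalg.eigh(np.cov(A[:,:2].T)); print(len(A),A.mean(0),V[:,1],np.degrees(np.arctan2(V[1,1],V[0,1])))
a=np.hstack([cv2.resize(x,(400,400),interpolation=cv2.INTER_CUBIC) for x in(im[180:260,270:350],si[230:325,215:310])])
cv2.imwrite("pics/end.png",cv2.cvtColor(a,cv2.COLOR_RGB2BGR))
E
```

```text
time: 13.35
tool_pos: [461.4, -143.9, 254.2]
tcp_rot: [-3.141, -0.001, 2.261]
contact_force: [-0.4, -0.3, -1.4]
grip_width: 82.6
finger_force: 0.0
time: 14.35
tool_pos: [292.3, -283.8, 254.4]
tcp_rot: [3.141, -0.001, 2.261]
contact_force: [0.9, 0.5, 0.1]
grip_width: 82.4
finger_force: 0.0
118 [ 464.88062716 -144.46577239  120.48286452] [-0.63900744  0.76920055] 129.71784652558875
```

View pics/end.png

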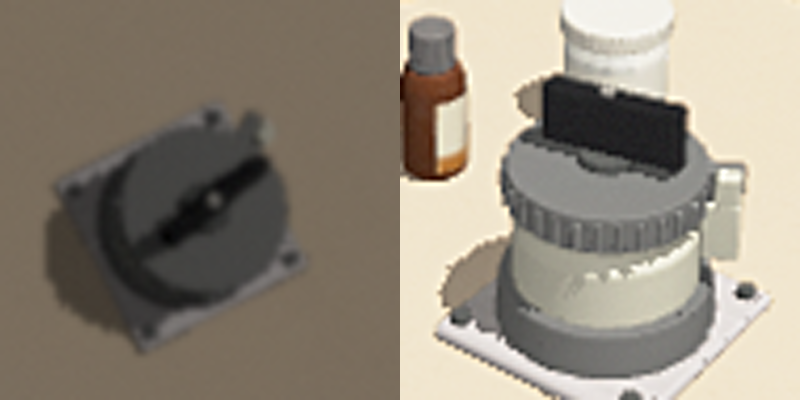

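The lug (253,125) rests against the post (265,132) in the top view, and the bar points about 15° (0.27 rad) past the lug. The cap is home and has slipped within the band, so I'm handing in.

```bash
python3 -c "
from plant import bot
print(bot.close_job())"
```

```text
the job is handed in; nothing more can be done
None
```

I closed the short canister's cap to its stop, with the handle slipped about 0.3 rad, then let go and moved the arm clear; I didn't go near the tall canister, and handed in at about 14.5 s (no verdict came back).

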